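# Screw the ground-glass screen down snug and square to the lamp, then clamp it

## Task

The ground-glass screen on the microscope's lamp bench has been left loose on its thread and askew. Screw it down clockwise until it bears snugly on its rubber washer and go on only to the next point where its flat pane stands squarely across the lamp's beam (either side may face the lamp, so do not wring it a needless extra half turn); then let go, push the clamp lever beside it fully over towards the lamp, and leave the bottles and the slide box where they are.

Things in the scene. Friction and masses are not known exactly. Their poses are not given: they have to be found in the camera images.
- bench: Lamp bench, bolted down: a 12 mm aluminium plate with a white lamp house at its far end (110 x 96 mm, top 130 mm above the table), a 52 mm thick steel pillar and a clamp lever. Origin on the table under the pillar's axis; x points from the pillar to the lamp, z up. The beam runs along -x, 92 mm up; the lens front is 93 mm from the pillar's axis.
- washer_face (a point): Centre of the upper face of the black rubber washer (48 mm across) on the pillar, 48 mm above the table, axes as the bench. The screen's hub comes down on it. How much turning that takes differs each time (half a radian or more): the gap is tenths of a millimetre, not seen in heights, only felt. Half a radian after the first touch the rubber grips the hub: from there on turning takes 0.5 Nm (10 N at 50 mm out on the bar).
- screen: Screen head, one turning part on the pillar's axis: a knurled hub 49 mm across, 16 mm high, on it a flat frame 66 mm wide and 12 mm thick with a white pane, and a 120 mm top bar. Right-hand thread, 1.5 mm per turn: clockwise from above screws it down, 0.24 mm per radian. Free, it turns at about 0.03 Nm, and stays where left. Origin on the axis at the hub's underside, z up, x square to the pane.
- screen_bar (a point): Centre of the black top bar by which it is turned (120 mm long, 12 mm thick, 22 mm high), on the turning axis some 118 mm above the table. x square to the pane, y along the bar. Square when x lies along the bench's x, either way round (both sides are alike), within 0.08 rad. Snug from 0.5 rad past first touch on the washer, overtight past 3.8 rad.
- clamp_tip (a point): Centre of the black ball, 26 mm in diameter, at the tip of the clamp lever (a 10 mm rod, 65 mm from pivot to ball).
- clamp_pivot (a point): Pivot of the clamp lever, 125 mm from the pillar's axis along the bench's -y, 34 mm above the table; axes as the bench. It sits on a block 70 x 50 mm whose top is 37 mm above the table, with an axle boss up to 47 mm. The lever swings in the plane of the bench's x and z.
- clamp (a joint): Angle of the clamp lever: 0 to 0.15 at first, leaning away from the lamp, about 29 degrees off upright (loose); 1.0 against its stop, leaning 29 degrees towards the lamp (clamped). It stays where it is left; moving it takes about 1 N at the ball.
- oil_bottle: Small amber bottle, 32 mm across, 75 mm tall, standing on the table; origin at its foot. Leave it.
- slide_box: Grey slide box, 85 x 34 mm, 30 mm tall, on the table; origin under its centre, x along its length. Leave it.
- swab_jar: Small glass jar with a white lid, 48 mm across, 55 mm tall, on the table; origin at its foot. Leave it.

How it is judged:
By the outcome, as a careful person would: the job done as asked, in the order asked, and still so for the second after the job is handed in, with the robot touching nothing.
It also fails if it takes over 72 s, if anything falls off the work surface, if the arm or the gripper's body presses on something with over 40 N, if the wrist force passes 120 N, or if a joint passes its speed limit or range.

## Robot

A 6-joint arm with a two-finger parallel gripper is mounted at the origin on the work surface. World frame = base frame: x ahead of the robot, y to its left, z up, the work surface at z = 0. Lengths are in mm, angles in rad, forces in N, time in s.
With the tool pointing down it reaches from about 350 to 775 mm from the base axis. Payload 7.3 kg.
Tool frame: the origin (TCP) lies midway between the tips of the shut fingers; the grasp point (between the pads) lies 19 mm behind it; x points along the fingers, y is the direction in which the jaws open and shut, and the axes are right-handed (so a half turn about x gives the same grasp; the last joint's range is limited). The gripper opens to 92 mm and grips with 3 to 60 N. Pads are 19 mm wide; open, the fingers measure 130 mm over their backs; the gripper's body (75 mm by 190 mm) begins 47 mm behind the grasp point.
Start: joints at [1.091, 0.342, 1.524, -0, 1.275, -0.146], TCP at [171.995, 496.047, 226.741] pointing down, gripper open.
Joint ranges: [-2.53, 2.53], [-0.77, 2.02], [0.04, 2.7], [-1, 4.14], [0.28, 2.66], [-3.11, 3.11]. Speed limits (rad/s): [2.57, 2.57, 3.14, 3.14, 3.14, 3.14].

## Interface

Orientations are given as [roll, pitch, yaw] about the fixed x, y, z axes, in that order (R = Rz(yaw) Ry(pitch) Rx(roll)).
In Python, from plant import bot gives the robot as it stands. The module is installed in compiled form; this text tells all that it offers.
- The arm moves only by the shell command python3 -m handwheel 'ROWS' [OPENING]. ROWS is JSON, a list that holds one entry, the list of rows, each a list of 4 numbers: the shift along the tool's x, y, z in cm, then the turn about the tool's x in rad. A call has 1 to 8 rows; each row shifts and turns the commanded pose from where the row before left it, along the tool's axes as they then stand; what a row does not reach is not made up. A row lasts 1/12 s, in which the tool goes at most 41.7 mm and 7.16 degrees, less where a joint would pass 70% of its speed; a pose out of reach is approached as far as the arm can. A call is refused whole if a number of a shift passes 4.17 or a number of a turn 0.125, either way. A call with a gripper value outside its range is refused whole. OPENING is the opening, from 0 (shut) to 1 (fully open), set as the call begins (- or left out, the last holds). The fingers move at their own pace and stop on an object; the grip force is fixed at half the most. Time passes only in rows, so rows that do not move let the fingers close. It gives the time, the measured TCP pose, the force and the opening at its end, in the units of the state.
- bot.get_obs(): the state, without advancing time (a new reading comes with each control period).
- bot.capture(name): name is "side" or "top"; returns (picture, depth): 480x640x3 uint8, red, green, blue; 480x640 float32, mm along the optical axis (not along the pixel's ray), 0 where there is no reading.
- bot.camera_model(name): a dict with "fx", "fy", "cx", "cy" (pixels), "position" and "rotation" of the camera in the world. Camera axes: x right, y down, z forward; pixel columns grow to the right and rows downward; lengths in mm; the calibration is good to about 2 mm. A picture is of the moment at which its call begins. camera_model takes no time and is no camera call.
- bot.close_job(): hands the job in, once; it reports no verdict.
Trained networks look in the newest picture that a camera, given by its name, has taken for a name from the list of things; names that differ only in an ending like _2 or _b are one class to them, and where a whole thing is asked for, a point or a joint stands for the part that bears it (a point fixed in the world has none). Each returns a list of dicts, best first, with "conf" (0 to 1); they miss things now and then, are a little off and sometimes report something else, mostly with a low value. They report only what shows in the picture. A call takes as long as a camera call.
- bot.find_in(camera, label): "bbox" ([left, top, width, height] in pixels, round what is visible of it).
- bot.spot_point(camera, label): "point" ([column, row] in pixels: a listed point, or the origin of a listed thing).
The state is a dict: "time": time; "joint_positions": joint angles; "dq": joint speeds; "tau": joint torques, N m; "tool_pos": TCP position; "tcp_rot": TCP orientation; "contact_force": force on the tool from outside, world axes, zero at the start; "moment": the same for the moment, N m; "grip_width": finger opening in mm.
Only numpy, scipy, OpenCV 4.12 (cv2) and the standard library are available. Lean on these libraries where they do the work, as an engineer would, in place of code of your own. Each camera call takes 0.05 s, during which the arm holds its last target.

## Working session

There is one attempt and no reset: what is moved stays moved. The work goes in short steps, Python scripts to look and compute and a shell command to move; the robot and the scene stay as the last step left them, time stands still between calls to the robot, and variables do not carry over. Pictures are saved under pics/ and viewed, and the job is handed in when it is done.

```bash
mkdir -p pics; cat > h.py <<'E'
import numpy as np, cv2
from plant import bot
def cap(cam,name):
    p,d=bot.capture(cam); cv2.imwrite(f'pics/{name}.png',p[:,:,::-1]); np.save(f'/tmp/{cam}.npy',d); return p,d
def world(cam,u,v,d):
    m=bot.camera_model(cam); R=np.array(m['rotation']); 
    c=np.array([(u-m['cx'])/m['fx']*d,(v-m['cy'])/m['fy']*d,d]); return R@c+np.array(m['position'])
def cloud(cam,d):
    m=bot.camera_model(cam);v,u=np.mgrid[0:480,0:640]
    c=np.stack([(u-m['cx'])/m['fx']*d,(v-m['cy'])/m['fy']*d,d],-1); return c@np.array(m['rotation']).T+np.array(m['position'])
def onplane(cam,u,v,z):
    m=bot.camera_model(cam);r=np.array(m['rotation'])@np.array([(u-m['cx'])/m['fx'],(v-m['cy'])/m['fy'],1]);p=np.array(m['position']);return p+r*(z-p[2])/r[2]
E
python3 - <<'E'
from h import *
o=bot.get_obs();print({k:np.round(v,3).tolist() for k,v in o.items()})
for c in('top','side'):
    p,d=cap(c,c+'0');m=bot.camera_model(c);print(c,np.round(m['position']),np.round(m['rotation'],2).tolist(),m['fx'])
    for l in('screen_bar','clamp_tip','clamp_pivot','washer_face','bench','oil_bottle','slide_box','swab_jar'):
        for r in bot.spot_point(c,l)[:1]:
            u,v=r['point'];dd=d[int(v),int(u)] if 0<=v<480 and 0<=u<640 else 0
            print(l,round(r['conf'],2),np.round([u,v]),np.round(world(c,u,v,dd)))
E
```

```text
{'time': 0.0, 'joint_positions': [1.091, 0.343, 1.525, -0.0, 1.275, -0.146], 'dq': [-0.001, 0.0, 0.0, 0.002, 0.001, 0.001], 'tau': [0.002, -43.126, -24.422, 0.072, 0.056, -0.0], 'tool_pos': [171.81, 495.662, 226.064], 'tcp_rot': [-1.711, 1.569, -2.045], 'contact_force': [0.7, -0.534, -0.234], 'moment': [-0.072, -0.037, -0.003], 'grip_width': 91.802}
top [506.  55. 914.] [-3.03, -0.02, -1.57] 478.21196416551
screen_bar 0.73 [371. 263.] [ -980. -1431.  -572.]
clamp_tip 0.71 [447. 278.] [-1420. -1871. -1013.]
clamp_pivot 0.82 [437. 259.] [-1511. -1962. -1104.]
washer_face 0.65 [368. 264.] [ -966. -1417.  -559.]
bench 0.79 [371. 263.] [ -982. -1433.  -574.]
oil_bottle 0.81 [310. 226.] [ -783. -1234.  -375.]
slide_box 0.8 [290. 298.] [ -700. -1151.  -292.]
swab_jar 0.78 [434. 206.] [-1517. -1968. -1109.]
side [321. 603. 562.] [-2.19, -0.0, -2.67] 456.66651764587846
screen_bar 0.74 [372. 219.] [-2032. -1750. -1790.]
clamp_tip 0.68 [404. 201.] [-2464. -2182. -2222.]
clamp_pivot 0.7 [388. 224.] [-2501. -2219. -2259.]
washer_face 0.76 [368. 246.] [-2046. -1764. -1805.]
bench 0.76 [366. 270.] [-2155. -1873. -1913.]
oil_bottle 0.59 [303. 294.] [-1765. -1483. -1523.]
slide_box 0.76 [368. 333.] [-1782. -1500. -1540.]
swab_jar 0.93 [339. 221.] [-2428. -2146. -2187.]
```

```bash
sed -i "s/np.array(m\['rotation'\])/RR(m)/g; s/^from plant.*/from plant import bot\nfrom scipy.spatial.transform import Rotation as Ro\ndef RR(m): return Ro.from_euler('xyz',m['rotation']).as_matrix()/" h.py
python3 - <<'E'
from h import *
print(bot.get_obs()['time'])
for c in('top','side'):
    d=np.load(f'/tmp/{c}.npy')
    for l in('screen_bar','clamp_tip','clamp_pivot','washer_face','oil_bottle','slide_box','swab_jar'):
        for r in bot.spot_point(c,l)[:1]:
            u,v=r['point'];dd=d[int(v),int(u)]
            z={'screen_bar':118,'clamp_tip':90,'clamp_pivot':34,'washer_face':48}.get(l,0)
            print(c,l,round(r['conf'],2),np.round([u,v]),np.round(world(c,u,v,dd)),np.round(onplane(c,u,v,z)))
import cv2
E
```

```text
0.9
top screen_bar 0.73 [371. 263.] [551. -47. 130.] [552. -48. 118.]
top clamp_tip 0.71 [447. 278.] [ 528. -178.  103.] [ 528. -182.   90.]
top clamp_pivot 0.82 [437. 259.] [ 565. -179.   46.] [ 566. -182.   34.]
top washer_face 0.65 [368. 264.] [550. -42. 130.] [555. -52.  48.]
top oil_bottle 0.81 [310. 226.] [620.  54.  63.] [629.  54.   0.]
top slide_box 0.8 [290. 298.] [493.  91.  29.] [492.  92.   0.]
top swab_jar 0.78 [434. 206.] [ 663. -175.   47.] [ 671. -188.    0.]
side screen_bar 0.74 [372. 219.] [551. -47. 128.] [557. -63. 118.]
side clamp_tip 0.68 [404. 201.] [ 531. -175.  103.] [ 537. -197.   90.]
side clamp_pivot 0.7 [388. 224.] [ 558. -167.   47.] [ 564. -186.   34.]
side washer_face 0.76 [368. 246.] [548. -28.  83.] [565. -74.  48.]
side oil_bottle 0.59 [303. 294.] [624.  77.  20.] [635.  58.   0.]
side slide_box 0.76 [368. 333.] [485. 115.  24.] [492.  93.   0.]
side swab_jar 0.93 [339. 221.] [ 668. -165.   22.] [ 682. -196.    0.]
```

View pics/top0.png

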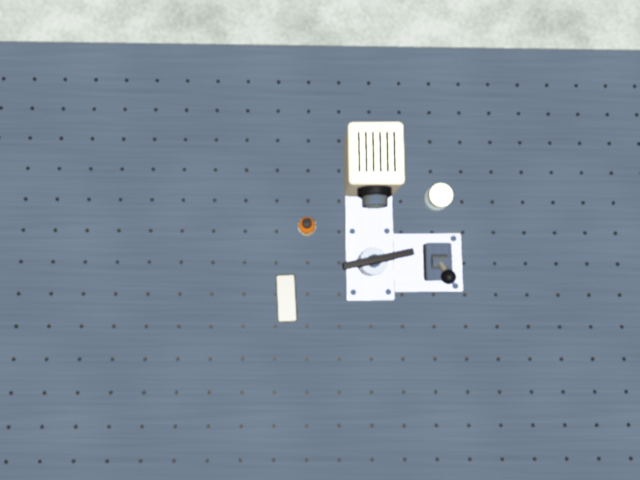

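View pics/side0.png

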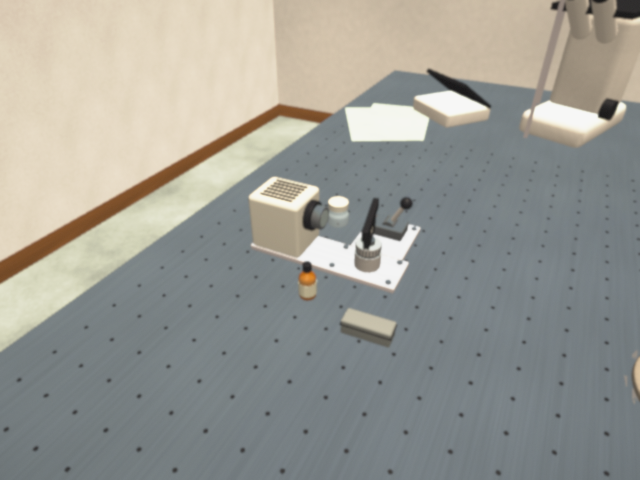

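```bash
python3 - <<'E'
from h import *
d=np.load('/tmp/top.npy');P=cloud('top',d)
p=cv2.imread('pics/top0.png')[:,:,::-1]
def rect(mask,n):
    q=P[mask][:,:2].astype(np.float32); r=cv2.minAreaRect(q);m=q.mean(0)
    w,V=np.linalg.eigh(np.cov(q.T)); a=np.arctan2(V[1,1],V[0,1]); print(n,len(q),np.round(r[0],1),np.round(r[1],1),round(r[2],1),'mean',m.round(1),'pca deg',round(np.degrees(a),2),'z',np.median(P[mask][:,2]).round(1))
X,Y,Z=P[...,0],P[...,1],P[...,2]
near=(X>430)&(X<800)&(Y<20)&(Y>-240)
rect(near&(abs(X-550)<75)&(abs(Y+48)<75)&(Z>112)&(Z<140)&(p.max(2)<100),'bar')
rect(near&(X>650)&(Z>115)&(Z<150)&(Y>-130),'lamp')
rect(near&(abs(X-565)<50)&(abs(Y+180)<30)&(Z>25)&(Z<42),'block')
m=near&(Z>5)&(Z<20)&(p.min(2)>170); rect(m&(Y<-90),'plateside')
q=P[m]
# plate left edge (max y) and right edges, fit
for lo,hi in((480,640),):
    e=[];f=[]
    for x in range(lo,hi,4):
        s=q[(abs(q[:,0]-x)<3)]; 
        if len(s)>3:e.append((x,s[:,1].max()))
    e=np.array(e);c=np.polyfit(e[:,0],e[:,1],1);print('left edge slope deg',np.degrees(np.arctan(c[0])),np.polyval(c,555), np.std(e[:,1]-np.polyval(c,e[:,0])))
rect(near&(abs(X-530)<25)&(abs(Y+178)<20)&(Z>80),'ball')
rect(near&(X<660)&(X>600)&(Y>-110)&(Z>70),'lens')
# bore/knurl ring
# silhouette via color edges of lamp: minAreaRect of top
s=cv2.resize(p[110:310,260:480],None,fx=3.6,fy=3,interpolation=cv2.INTER_CUBIC)[:,:,::-1];cv2.imwrite('pics/z0.png',s)
E
```

```text
bar 383 [559.1 -57.5] [ 11.1 117.3] 12.0 mean [558.2 -55.1] pca deg 102.02 z 128.8
lamp 3778 [722.6 -57.2] [140.2  96.4] 0.7 mean [732.9 -55.7] pca deg -178.37 z 130.1
block 712 [ 561.  -183.4] [69.4 51. ] 1.0 mean [ 564.7 -178. ] pca deg 160.86 z 37.1
plateside 3181 [ 589.4 -162. ] [196.4 144.5] 0.4 mean [ 564.7 -148.9] pca deg 60.92 z 12.4
left edge slope deg 0.8982447106522635 -17.000471430860614 12.62206995165424
ball 183 [ 531.6 -182.7] [23.7 24.4] 83.4 mean [ 531.1 -181.7] pca deg -173.27 z 101.2
lens 195 [655.9 -57.4] [ 7.9 43.7] 0.3 mean [654.8 -56.3] pca deg 89.85 z 106.8
```

View pics/z0.png

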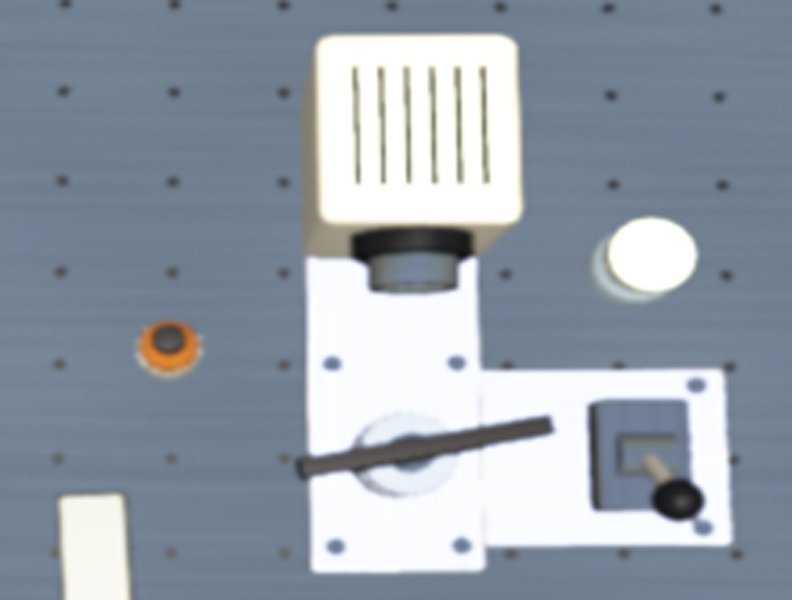

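```bash
cat >> h.py <<'E'
AX=np.array([559.1,-57.5]); BY=0.015
def st():
    o=bot.get_obs();R=Ro.from_euler('xyz',o['tcp_rot']).as_matrix()
    yaw=np.degrees(np.arctan2(R[1,1],R[0,1]))
    print('t',round(o['time'],2),'pos',np.round(o['tool_pos'],1),'tooly deg',round(yaw,2),'x',np.round(R[:,0],3),'q',np.round(o['joint_positions'],3),'F',np.round(o['contact_force'],1),'M',np.round(o['moment'],3),'w',round(float(o['grip_width']),1))
    return o,R
def goto(x,y,z,yawdeg):
    o,R=st();d=R.T@(np.array([x,y,z])-o['tool_pos'])/10
    yaw=np.degrees(np.arctan2(R[1,1],R[0,1])); t=(yaw-yawdeg+180)%360-180
    print('shift cm (tool axes now)',np.round(d,2),'turn about x',round(np.radians(t),3),'or',round(np.radians(t-360*np.sign(t)),3))
E
python3 -c "
from h import *
a=np.radians(102);p=AX
goto(p[0],p[1],165,12)"
python3 -m handwheel '[[[0,0,0,0.12],[0,0,0,0.12],[0,0,0,0]]]' 1; python3 -c "
from h import *
st()"
```

```text
t 1.6 pos [172.  496.  226.7] tooly deg 70.87 x [ 0.  0. -1.] q [ 1.091  0.342  1.524 -0.     1.275 -0.146] F [-0.2  0.1  0.2] M [ 0.02  -0.08  -0.011] w 91.9
shift cm (tool axes now) [  6.17 -39.61  54.71] turn about x 1.028 or -5.256
time: 1.85
tool_pos: [172.0, 496.1, 226.8]
tcp_rot: [1.769, 1.571, 1.191]
contact_force: [0.8, -0.6, 0.6]
grip_width: 91.6
t 1.85 pos [172.  496.1 226.8] tooly deg 56.88 x [ 0.  0. -1.] q [1.091 0.342 1.524 0.    1.275 0.098] F [ 0.8 -0.6  0.6] M [-0.03  -0.025  0.01 ] w 91.6
```

```bash
python3 -m handwheel '[[[0,0,0,0.12],[0,0,0,0.12],[0,0,0,0.12],[0,0,0,0.12],[0,0,0,0.12],[0,0,0,0.12],[0,0,0,0.063],[0,0,0,0]]]' 1 >/dev/null; python3 -c "
from h import *
goto(550.8,-18.4,170,12)"
```

```text
t 2.52 pos [172.  496.  226.8] tooly deg 12.34 x [ 0.  0. -1.] q [ 1.091  0.342  1.524 -0.     1.275  0.876] F [-0.4 -0.5 -0.1] M [-0.023  0.068 -0.038] w 91.7
shift cm (tool axes now) [ 5.67 26.01 58.35] turn about x 0.006 or -6.277
```

```bash
for i in 1 2; do python3 -m handwheel '[[[0,1.3,2.9,0],[0,1.3,2.9,0],[0,1.3,2.9,0],[0,1.3,2.9,0],[0,1.3,2.9,0],[0,1.3,2.9,0],[0,1.3,2.9,0],[0,1.3,2.9,0]]]' 1 >/dev/null; done; python3 -c "
from h import *
goto(550.8,-18.4,170,12)"
```

```text
t 3.85 pos [474.5  85.3 226.9] tooly deg 12.56 x [ 0.  0. -1.] q [ 0.019  0.263  1.637  0.     1.241 -0.201] F [1.1 1.3 0.4] M [-0.113  0.016 -0.044] w 91.7
shift cm (tool axes now) [ 5.69  5.19 11.78] turn about x 0.01 or -6.273
```

```bash
python3 -m handwheel '[[[0,1.0,2.3,0],[0,1.0,2.3,0],[1,1.0,2.3,0],[1,1.0,2.3,0],[1,1.0,2.3,0],[0,0,0,0.01],[0,0,0,0],[0,0,0,0]]]' 1 >/dev/null;  python3 - <<'E'
from h import *
goto(550.8,-18.4,170,12)
cap('top','top1');cap('side','side1')
E
```

```text
t 4.52 pos [546.8 -14.6 196.8] tooly deg 11.83 x [-0.  0. -1.] q [-0.167  0.407  1.51   0.     1.224 -0.374] F [-0.5  0.5 -0.6] M [-0.087  0.026 -0.024] w 91.8
shift cm (tool axes now) [2.68 0.32 0.46] turn about x -0.003 or 6.28
```

View pics/side1.png

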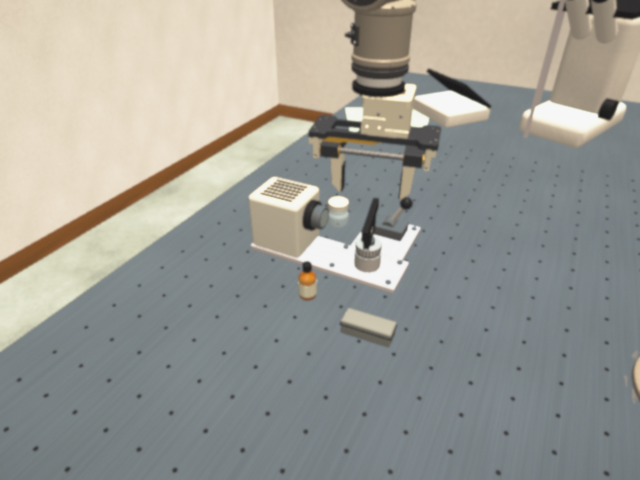

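View pics/top1.png

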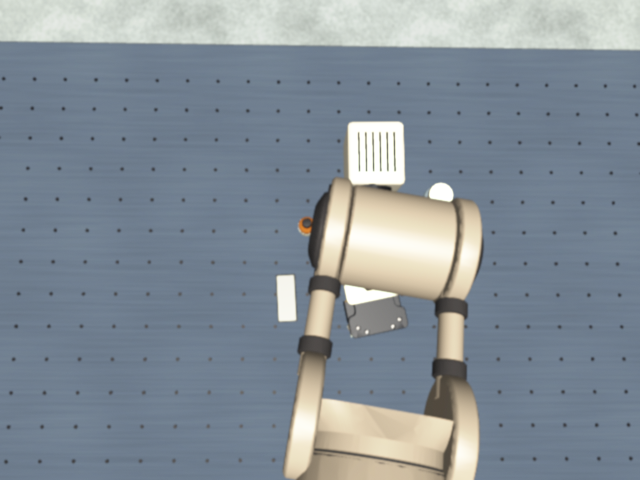

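```bash
python3 -m handwheel '[[[0,0.32,0.46,0],[1.9,0,0,0],[1.9,0,0,0],[1.9,0,0,0],[1.9,0,0,0],[1.9,0,0,0],[0,0,0,0],[0,0,0,0]]]' 1 ;  python3 - <<'E'
from h import *
goto(550.8,-18.4,102,12)
cap('side','side2')
E
```

```text
time: 5.28
tool_pos: [550.9, -18.4, 101.7]
tcp_rot: [-2.012, 1.57, 2.905]
contact_force: [0.6, -0.5, 1.2]
grip_width: 91.9
t 5.28 pos [550.9 -18.4 101.7] tooly deg 11.75 x [-0.001  0.    -1.   ] q [-0.173  0.518  1.618  0.     1.006 -0.378] F [ 0.6 -0.5  1.2] M [-0.073  0.062  0.015] w 91.9
shift cm (tool axes now) [-0.03 -0.01 -0.  ] turn about x -0.004 or 6.279
```

View pics/side2.png

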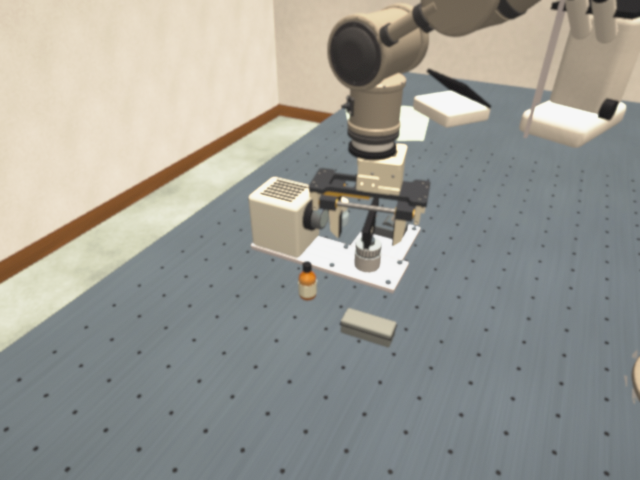

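```bash
python3 -m handwheel '[[[0,0,0,0],[0,0,0,0],[0,0,0,0],[0,0,0,0],[0,0,0,0],[0,0,0,0],[0,0,0,0],[0,0,0,0]]]' 0;  python3 - <<'E'
from h import *
st()
E
```

```text
time: 6.0
tool_pos: [551.1, -18.8, 101.7]
tcp_rot: [2.878, 1.571, 1.511]
contact_force: [-0.2, -0.5, 0.2]
grip_width: 43.0
t 6.0 pos [551.1 -18.8 101.7] tooly deg 11.69 x [ 0.  0. -1.] q [-0.173  0.518  1.619  0.     1.005 -0.377] F [-0.2 -0.5  0.2] M [-0.066  0.017  0.006] w 43.0
```

```bash
python3 -m handwheel '[[[0,0,0,0],[0,0,0,0],[0,0,0,0],[0,0,0,0],[0,0,0,0],[0,0,0,0],[0,0,0,0],[0,0,0,0]]]' 0;  python3 - <<'E'
from h import *
st()
E
```

```text
time: 6.67
tool_pos: [551.5, -18.8, 101.7]
tcp_rot: [1.54, 1.57, 0.173]
contact_force: [2.8, 1.4, -2.0]
grip_width: 11.7
t 6.67 pos [551.5 -18.8 101.7] tooly deg 11.69 x [ 0.001  0.    -1.   ] q [-0.173  0.518  1.618  0.     1.004 -0.377] F [ 2.8  1.4 -2. ] M [ 0.089 -0.404  0.109] w 11.7
```

```bash
cat >> h.py <<'E'
def tq():
    o=bot.get_obs();R=Ro.from_euler('xyz',o['tcp_rot']).as_matrix();yaw=np.degrees(np.arctan2(R[1,1],R[0,1]))
    r=o['tool_pos'][:2]-AX;F=o['contact_force']/1000
    print('t',round(o['time'],2),'tooly',round(yaw,2),'r',round(float(np.hypot(*r)),1),'rang',round(np.degrees(np.arctan2(r[1],r[0])),1),'z',round(o['tool_pos'][2],1),'Ftool',np.round(R.T@o['contact_force'],1),'Mz',round(o['moment'][2],3),'Maxis',round(o['moment'][2]+r[0]*F[1]-r[1]*F[0],3),'j6',round(o['joint_positions'][5],3),'w',round(float(o['grip_width']),1))
E
cat > tq.sh <<'E'
python3 -c "
from h import *
tq()"
E
bash tq.sh
for i in 1 2 3 4; do python3 -m handwheel '[[[0.002,0.4,0.02,0.1],[0.002,0.4,0.02,0.1],[0.002,0.4,0.02,0.1]]]' 0 >/dev/null; bash tq.sh; done
```

```text
t 6.67 tooly 11.69 r 39.5 rang 101.1 z 101.7 Ftool [ 2.   3.  -0.8] Mz 0.109 Maxis -0.011 j6 -0.377 w 11.7
t 6.92 tooly -5.77 r 39.7 rang 83.4 z 101.7 Ftool [ 2.3  3.2 -0.4] Mz 0.119 Maxis -0.009 j6 -0.068 w 11.6
t 7.17 tooly -22.95 r 40.0 rang 66.0 z 101.6 Ftool [ 2.1  2.4 -2. ] Mz 0.153 Maxis 0.057 j6 0.231 w 11.8
t 7.42 tooly -40.15 r 40.3 rang 48.7 z 101.5 Ftool [ 2.7  2.7 -2.9] Mz 0.187 Maxis 0.08 j6 0.523 w 11.9
t 7.67 tooly -57.34 r 40.6 rang 31.5 z 101.5 Ftool [ 2.2  1.4 -2.9] Mz 0.053 Maxis -0.001 j6 0.81 w 11.7
```

```bash

for i in 1 2 3 4 5; do python3 -m handwheel '[[[0.002,0.4,0.02,0.1],[0.002,0.4,0.02,0.1]]]' 0 >/dev/null; bash tq.sh; done
```

```text
t 7.83 tooly -68.8 r 40.8 rang 20.1 z 101.5 Ftool [ 2.6  1.7 -3.7] Mz 0.094 Maxis 0.026 j6 1.0 w 11.6
t 8.0 tooly -80.27 r 41.0 rang 8.7 z 101.4 Ftool [ 2.6  0.1 -4.8] Mz 0.032 Maxis 0.03 j6 1.188 w 11.8
t 8.17 tooly -91.73 r 41.1 rang -2.5 z 101.4 Ftool [ 2.1  0.6 -3.9] Mz 0.0 Maxis -0.024 j6 1.375 w 11.4
t 8.33 tooly -103.19 r 41.2 rang -13.8 z 101.3 Ftool [ 2.6 -0.7 -4.4] Mz 0.073 Maxis 0.104 j6 1.562 w 11.9
t 8.5 tooly -114.64 r 41.0 rang -24.3 z 101.3 Ftool [ 1.2 -5.4 -1.4] Mz 0.341 Maxis 0.563 j6 1.748 w 11.8
```

```bash

for i in 1 2 3 4; do python3 -m handwheel '[[[0.002,0.4,0.02,0.1],[0.002,0.4,0.02,0.1]]]' 0 >/dev/null; bash tq.sh; done
```

```text
t 8.67 tooly -126.06 r 41.0 rang -35.3 z 101.2 Ftool [ 1.4 -4.6 -3.1] Mz 0.357 Maxis 0.546 j6 1.935 w 11.7
t 8.83 tooly -137.52 r 41.1 rang -46.5 z 101.2 Ftool [ 3.4 -4.6 -1.8] Mz 0.357 Maxis 0.544 j6 2.123 w 12.1
t 9.0 tooly -148.98 r 41.0 rang -57.7 z 101.2 Ftool [ 3.4 -5.4 -1.4] Mz 0.37 Maxis 0.59 j6 2.312 w 11.6
t 9.17 tooly -160.44 r 41.0 rang -68.9 z 101.2 Ftool [ 4.1 -5.8 -0.7] Mz 0.356 Maxis 0.594 j6 2.503 w 12.4
```

```bash

python3 -m handwheel '[[[0.002,0.4,0.02,0.1],[0.002,0.4,0.02,0.1],[0.002,0.4,0.02,0.1],[0,0.12,0.0,0.03],[0,0,0,0]]]' 0 >/dev/null; bash tq.sh; python3 - <<'E'
from h import *
cap('side','side3');cap('top','top3')
for c in('side','top'):print(bot.spot_point(c,'screen_bar')[:1])
E
```

```text
t 9.58 tooly -179.2 r 40.8 rang -87.8 z 101.0 Ftool [ 3.3 -5.4  0.1] Mz 0.194 Maxis 0.415 j6 2.819 w 11.9
[{'point': [371.6, 216.1], 'conf': 0.61}]
[{'point': [379.1, 262.5], 'conf': 0.65}]
```

View pics/side3.png

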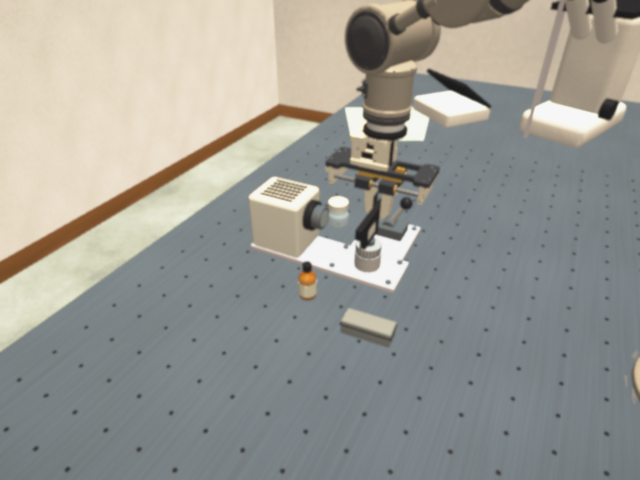

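```bash

python3 -m handwheel '[[[0,0,0,0],[0,0,0,0],[0,0,0,0],[0,0,0,0],[0,0,0,0],[0,0,0,0],[0,0,0,0],[0,0,0,0]]]' 1 >/dev/null; bash tq.sh;python3 -m handwheel '[[[0,0,0,0],[0,0,0,0],[-1,0,0,0],[-2.5,0,0,0],[-2.5,0,0,0],[-2.5,0,0,0],[-2.5,0,0,0],[0,0,0,0]]]' 1 >/dev/null; bash tq.sh; python3 - <<'E'
from h import *
for c in('side','top'):
    p,d=cap(c,c+'4');P=cloud(c,d);X,Y,Z=P[...,0],P[...,1],P[...,2]
    m=(abs(X-559)<30)&(abs(Y+57)<75)&(Z>100)&(Z<140)&(p.max(2)<110)
    q=P[m]; print(c,len(q))
    if len(q)>20:
        w,V=np.linalg.eigh(np.cov(q[:,:2].T));print(q.mean(0).round(1),np.degrees(np.arctan2(V[1,1],V[0,1])))
        t=q[q[:,2]>126]; r=cv2.minAreaRect(t[:,:2].astype(np.float32));print(len(t),r)
E
```

```text
t 10.45 tooly -179.11 r 40.6 rang -89.0 z 101.1 Ftool [-0.5 -0.5 -0.4] Mz -0.05 Maxis -0.029 j6 2.818 w 60.4
t 11.12 tooly -179.1 r 41.5 rang -85.6 z 217.3 Ftool [-0.1 -0.6 -0. ] Mz 0.039 Maxis 0.063 j6 2.818 w 91.7
side 435
[555.7 -48.8 123.6] 96.34564531025558
258 ((558.9019165039062, -58.15958023071289), (12.354411125183105, 120.3448715209961), 6.715014457702637)
top 379
[557.5 -49.2 127.1] 96.69040582330418
318 ((558.7001953125, -55.42585754394531), (10.573147773742676, 113.15203094482422), 6.312793731689453)
```

View pics/side4.png

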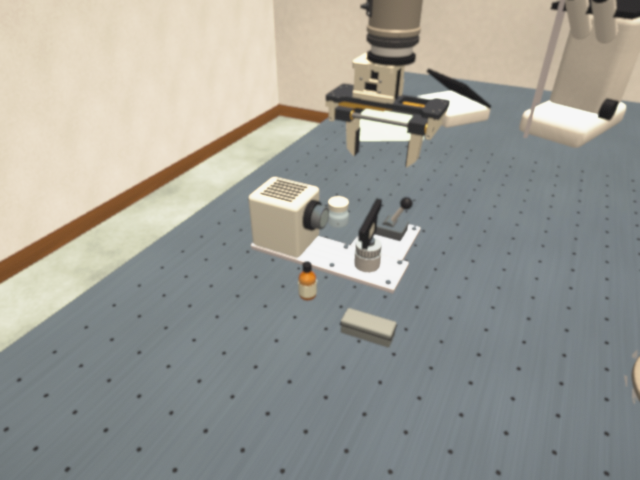

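View pics/top4.png

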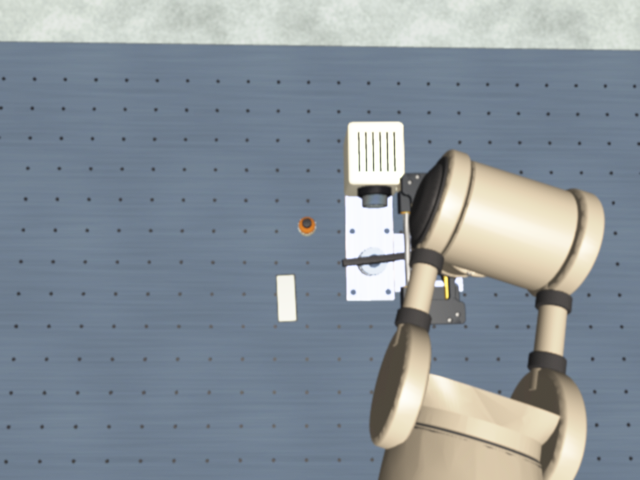

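```bash
python3 - <<'E'
from h import *
# plate long edges from image, subpixel via gradient, project to plane z=12 ; lamp top edges at z=130
g=cv2.imread('pics/top0.png',0).astype(float)
def edge(rows,c0,c1,z,sgn,cam='top'):
    pts=[]
    for v in rows:
        l=g[v,c0:c1];dg=sgn*np.diff(l);dg[dg<0]=0
        k=np.argmax(dg);a=max(0,k-2);w=dg[a:k+3];u=c0+a+0.5+(w*np.arange(len(w))).sum()/w.sum();pts.append(onplane(cam,u,v,z)[:2])
    pts=np.array(pts);c=np.polyfit(pts[:,0],pts[:,1],1);r=pts[:,1]-np.polyval(c,pts[:,0]);k=abs(r)<1.5;c=np.polyfit(pts[k,0],pts[k,1],1)
    print('slope deg',round(np.degrees(np.arctan(c[0])),2),'y at x=559',np.polyval(c,559).round(1),'n',k.sum(),'std',r[k].std().round(2))
edge([*range(202,255),*range(272,296)],335,356,12,1)
edge(range(200,230),385,402,12,-1)
edge(range(238,288),452,472,12,-1)
edge(range(130,178),398,412,130,-1)
edge(range(130,178),340,356,130,1)
E
```

```text
slope deg 0.64 y at x=559 -13.1 n 77 std 0.32
slope deg 0.99 y at x=559 -105.0 n 30 std 0.15
slope deg 0.56 y at x=559 -234.5 n 34 std 0.9
slope deg 0.56 y at x=559 -105.5 n 48 std 0.17
slope deg 0.64 y at x=559 -10.6 n 48 std 0.07
```

```bash
python3 - <<'E'
from h import *
goto(564.4,-105.7,102,-173.5)
E
python3 -m handwheel '[[[0,0,0,-0.098],[0,0,0,0]]]' 1 >/dev/null;python3 - <<'E'
from h import *
goto(564.4,-105.7,102,-173.5)
E
```

```text
t 11.22 pos [560.3 -98.2 212.6] tooly deg -179.1 x [ 0.003 -0.001 -1.   ] q [-0.308  0.432  1.426  0.     1.281  2.818] F [ 0.3 -0.7  0.2] M [ 0.06   0.096 -0.014] w 91.8
shift cm (tool axes now) [11.06 -0.37 -0.74] turn about x -0.098 or 6.185
t 11.38 pos [559.2 -97.9 210.1] tooly deg -173.3 x [-0.002  0.001 -1.   ] q [-0.308  0.435  1.428  0.     1.281  2.716] F [ 0.2 -0.1 -0.7] M [ 0.123  0.119 -0.034] w 92.3
shift cm (tool axes now) [10.81 -0.44 -0.84] turn about x 0.004 or -6.28
```

```bash
python3 -m handwheel '[[[0,-0.44,-0.84,0],[2.1,0,0,0],[2.1,0,0,0],[2.1,0,0,0],[2.1,0,0,0],[2.1,0,0,0],[0,0,0,0],[0,0,0,0]]]' 1 >/dev/null;python3 - <<'E'
from h import *
goto(564.4,-105.7,102,-173.5)
E
python3 -m handwheel '[[[0,0,0,0],[0,0,0,0],[0,0,0,0],[0,0,0,0],[0,0,0,0],[0,0,0,0],[0,0,0,0],[0,0,0,0]]]' 0 >/dev/null
python3 -m handwheel '[[[0,0,0,0],[0,0,0,0],[0,0,0,0],[0,0,0,0],[0,0,0,0],[0,0,0,0],[0,0,0,0],[0,0,0,0]]]' 0 >/dev/null
cat >> h.py <<'E'
def bar(name):
    p,d=cap('side',name);P=cloud('side',d);X,Y,Z=P[...,0],P[...,1],P[...,2]
    m=(abs(X-559)<30)&(Y>-75)&(Y<20)&(Z>126)&(Z<136)&(p.max(2)<110);q=P[m]
    w,V=np.linalg.eigh(np.cov(q[:,:2].T));r=cv2.minAreaRect(q[:,:2].astype(np.float32));print('bar n',len(q),'pca',np.degrees(np.arctan2(V[1,1],V[0,1])).round(2),'mean',q.mean(0).round(1),r)
E
python3 - <<'E'
from h import *
tq();bar('side5')
E
```

```text
t 12.05 pos [ 564.7 -106.2  104.9] tooly deg -173.59 x [-0.003  0.001 -1.   ] q [-0.319  0.552  1.545 -0.     1.048  2.711] F [-0.4 -0.1  0.6] M [ 0.039  0.081 -0.018] w 91.5
shift cm (tool axes now) [0.29 0.02 0.05] turn about x -0.002 or 6.282
t 13.38 tooly -173.49 r 48.8 rang -82.6 z 106.0 Ftool [ 0.7 -1.4 -0.2] Mz -0.024 Maxis 0.046 j6 2.709 w 11.8
bar n 172 pca 96.62 mean [555.8 -34.9 128.8] ((556.186767578125, -37.146575927734375), (12.51397705078125, 75.35321044921875), 5.758814811706543)
```

View pics/side5.png

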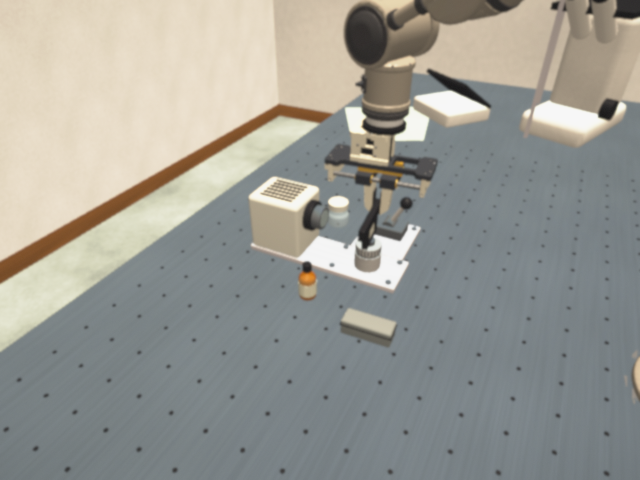

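```bash
python3 -m handwheel '[[[0,0.24,0.01,0.05],[0,0.24,0.01,0.05],[0,0.24,0.01,0.05],[0,0,0,0]]]' 0 >/dev/null
python3 - <<'E'
from h import *
tq();bar('side6')
E
```

```text
t 13.77 tooly 177.84 r 48.5 rang -90.9 z 106.1 Ftool [ 3.5 -4.1  1.1] Mz 0.105 Maxis 0.307 j6 2.856 w 11.5
bar n 178 pca 88.3 mean [559.2 -33.7 128.6] ((559.4888305664062, -35.92882537841797), (75.36365509033203, 12.476544380187988), 88.5215072631836)
```

```bash

python3 -m handwheel '[[[0,0,0,0],[0,0,0,0],[0,0,0,0],[0,0,0,0],[0,0,0,0],[0,0,0,0],[0,0,0,0],[0,0,0,0]]]' 1 >/dev/null; bash tq.sh;python3 -m handwheel '[[[0,0,0,0],[0,0,0,0],[-1,0,0,0],[-2.5,0,0,0],[-2.5,0,0,0],[-2.5,0,0,0],[-2.5,0,0,0],[0,0,0,0]]]' 1 >/dev/null; python3 - <<'E'
from h import *
tq()
for c in('side','top'):
    p,d=cap(c,c+'7');P=cloud(c,d);X,Y,Z=P[...,0],P[...,1],P[...,2]
    m=(abs(X-559)<30)&(abs(Y+57)<75)&(Z>126)&(Z<140)&(p.max(2)<110)
    q=P[m]; w,V=np.linalg.eigh(np.cov(q[:,:2].T));r=cv2.minAreaRect(q[:,:2].astype(np.float32));print(c,len(q),q.mean(0).round(1),np.degrees(np.arctan2(V[1,1],V[0,1])).round(2),r)
    # mid-line fit: x mean per y bin
    b=[(y,q[abs(q[:,1]-y)<4,0].min()/2+q[abs(q[:,1]-y)<4,0].max()/2) for y in range(-105,0,6) if (abs(q[:,1]-y)<4).sum()>5]
    b=np.array(b);print('mid fit deg',90-np.degrees(np.arctan(np.polyfit(b[:,0],b[:,1],1)[0])),len(b))
E
```

```text
t 14.48 tooly 177.92 r 48.6 rang -91.4 z 106.0 Ftool [-1.4 -1.  -0.2] Mz 0.036 Maxis 0.083 j6 2.855 w 60.5
t 15.15 tooly 177.92 r 49.4 rang -88.5 z 222.3 Ftool [-0.4 -0.3 -0.7] Mz -0.001 Maxis 0.013 j6 2.855 w 91.8
side 264 [558.1 -53.9 128.6] 93.06 ((558.8389282226562, -59.090396881103516), (12.583388328552246, 122.15182495117188), 3.090200185775757)
mid fit deg 92.97992548924107 18
top 363 [558.6 -53.5 128.2] 93.01 ((558.85107421875, -54.96576690673828), (10.511667251586914, 112.39616394042969), 2.5481183528900146)
mid fit deg 93.20781674090347 18
```

View pics/top7.png

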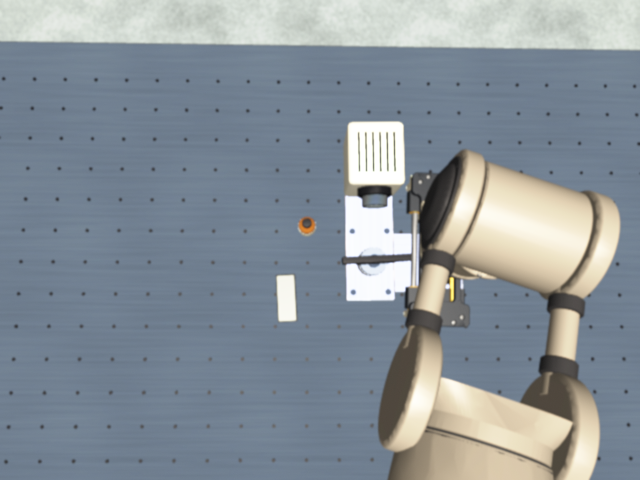

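```bash

python3 -m handwheel '[[[0,0,0,-0.089],[0,0,0,0]]]' 1 >/dev/null;python3 - <<'E'
from h import *
goto(561.5,-105.9,104,-177)
E
```

```text
t 15.42 pos [ 557.4 -105.9  215.1] tooly deg -176.81 x [-0.002  0.001 -1.   ] q [-0.323  0.43   1.422  0.     1.292  2.763] F [0.8 0.3 0.6] M [0.066 0.148 0.021] w 92.1
shift cm (tool axes now) [11.11 -0.44 -0.03] turn about x 0.003 or -6.28
```

```bash
python3 -m handwheel '[[[0,-0.44,-0.03,0],[2.2,0,0,0],[2.2,0,0,0],[2.2,0,0,0],[2.2,0,0,0],[2.2,0,0,0],[0,0,0,0],[0,0,0,0]]]' 1 >/dev/null; bash tq.sh
python3 -m handwheel '[[[0,0,0,0],[0,0,0,0],[0,0,0,0],[0,0,0,0],[0,0,0,0],[0,0,0,0],[0,0,0,0],[0,0,0,0]]]' 0 >/dev/null
python3 -m handwheel '[[[0,0,0,0],[0,0,0,0],[0,0,0,0],[0,0,0,0],[0,0,0,0],[0,0,0,0],[0,0,0,0],[0,0,0,0]]]' 0 >/dev/null
python3 - <<'E'
from h import *
tq();bar('side8')
E
python3 -m handwheel '[[[0,0.24,0.01,0.05],[0,0.24,0.01,0.05],[0,0.14,0.0,0.03],[0,0,0,0]]]' 0 >/dev/null
python3 - <<'E'
from h import *
tq();bar('side9')
E
```

```text
t 16.08 tooly -177.07 r 48.5 rang -86.8 z 104.9 Ftool [-0.7  0.3  0.5] Mz 0.012 Maxis -0.003 j6 2.77 w 91.8
t 17.42 tooly -176.98 r 48.8 rang -86.0 z 106.0 Ftool [1.6 0.6 0. ] Mz 0.018 Maxis -0.011 j6 2.768 w 11.4
bar n 180 pca 92.98 mean [557.1 -33.6 128.6] ((557.79638671875, -36.46429443359375), (12.664368629455566, 75.9554672241211), 2.4920542240142822)
t 17.8 tooly 175.55 r 48.5 rang -92.9 z 106.0 Ftool [ 2.8 -3.   2.1] Mz 0.286 Maxis 0.432 j6 2.896 w 12.4
bar n 181 pca 86.73 mean [560.1 -34.4 128.6] ((560.4699096679688, -36.82352066040039), (76.59286499023438, 13.033811569213867), 86.3089828491211)
```

```bash

python3 -m handwheel '[[[0,0,0,0],[0,0,0,0],[0,0,0,0],[0,0,0,0],[0,0,0,0],[0,0,0,0],[0,0,0,0],[0,0,0,0]]]' 1 >/dev/null; bash tq.sh;python3 -m handwheel '[[[0,0,0,0],[0,0,0,0],[-1,0,0,0],[-2.5,0,0,0],[-2.5,0,0,0],[-2.5,0,0,0],[-2.5,0,0,0],[0,0,0,0]]]' 1 >/dev/null; python3 - <<'E'
from h import *
goto(480,-183,200,-179.3)
for c in('side','top'):
    p,d=cap(c,c+'10');P=cloud(c,d);X,Y,Z=P[...,0],P[...,1],P[...,2]
    m=(abs(X-559)<30)&(abs(Y+57)<75)&(Z>126)&(Z<140)&(p.max(2)<110)
    q=P[m]; w,V=np.linalg.eigh(np.cov(q[:,:2].T));r=cv2.minAreaRect(q[:,:2].astype(np.float32));print(c,len(q),q.mean(0).round(1),np.degrees(np.arctan2(V[1,1],V[0,1])).round(2),r)
E
```

```text
t 18.52 tooly 175.56 r 48.7 rang -93.5 z 106.1 Ftool [0.3 0.1 0.1] Mz 0.036 Maxis 0.03 j6 2.895 w 60.5
t 19.18 pos [ 558.6 -106.8  222.3] tooly deg 175.58 x [ 0.01  -0.003 -1.   ] q [-0.324  0.42   1.417  0.     1.294  2.895] F [ 0.1 -0.   0.4] M [0.039 0.068 0.02 ] w 92.0
shift cm (tool axes now) [ 2.18  7.27 -8.2 ] turn about x -0.089 or 6.194
side 261 [558.4 -54.2 128.7] 91.02 ((558.80078125, -57.90287399291992), (12.362977981567383, 123.23257446289062), 0.8713721036911011)
top 355 [558.9 -52.9 128.2] 90.93 ((558.236328125, -54.79612731933594), (112.31723022460938, 11.533032417297363), 89.35150909423828)
```

View pics/side10.png

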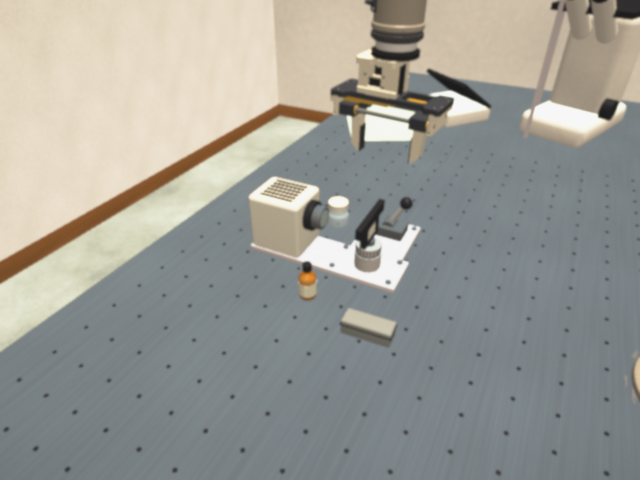

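Bar now at 91.0°, bench at about 90.7°: square. The screen is released. Next, the lever: fingers shut, move behind the ball.

```bash

python3 -m handwheel '[[[0,0,0,-0.089],[0,2,-2,0],[0,2,-2,0],[0,2,-2,0],[0,1,-2,0],[0,0,0,0],[0,0,0,0],[0,0,0,0]]]' 0 >/dev/null
python3 -m handwheel '[[[0,0,0,0],[0,0,0,0],[0,0,0,0],[0,0,0,0],[0,0,0,0],[0,0,0,0],[0,0,0,0],[0,0,0,0]]]' 0 >/dev/null; python3 - <<'E'
from h import *
goto(480,-183,80,-179.3);cap('side','side11')
E
```

```text
t 20.62 pos [ 487.2 -186.9  216.1] tooly deg -179.34 x [ 0.  0. -1.] q [-0.513  0.345  1.55   0.     1.246  2.617] F [-0.2 -0.3 -0. ] M [0.074 0.133 0.058] w 0.5
shift cm (tool axes now) [13.61  0.71  0.39] turn about x -0.001 or 6.283
```

View pics/side11.png

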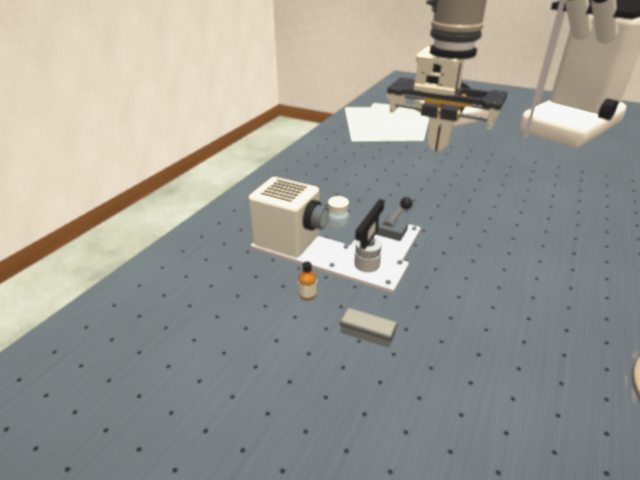

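```bash

python3 -m handwheel '[[[0,0.71,0.4,0],[2.7,0,0,0],[2.7,0,0,0],[2.7,0,0,0],[2.7,0,0,0],[2.7,0,0,0],[0,0,0,0],[0,0,0,0]]]' 0 >/dev/null; bash tq.sh
for i in 1 2 3 4 5; do python3 -m handwheel '[[[0,-0.5,0,0],[0,-0.5,0,0],[0,-0.5,0,0]]]' 0 >/dev/null;python3 -c "
from h import *
st()"; done; python3 -c "
from h import *
cap('side','side12')"
```

```text
t 21.33 tooly -179.34 r 148.4 rang -122.6 z 80.6 Ftool [-0.7 -0.2 -0.2] Mz -0.017 Maxis 0.023 j6 2.616 w 0.4
t 21.58 pos [ 496.6 -183.3   82.9] tooly deg -179.34 x [ 0.003 -0.002 -1.   ] q [-0.499  0.508  1.704  0.     0.926  2.631] F [ 0.5  0.2 -0. ] M [0.057 0.161 0.001] w 0.3
t 21.83 pos [ 507.9 -183.    83.7] tooly deg -179.26 x [-0.005 -0.001 -1.   ] q [-0.486  0.526  1.666 -0.004  0.954  2.645] F [-27.8   0.7  46.7] M [ 0.147  4.01  -0.019] w 0.4
t 22.08 pos [ 526.2 -183.3   85.5] tooly deg -179.33 x [ 0.004 -0.003 -1.   ] q [-4.720e-01  5.450e-01  1.623e+00 -1.000e-03  9.680e-01  2.658e+00] F [-0.1 -0.2  0.7] M [ 0.046  0.318 -0.035] w 0.6
t 22.33 pos [ 540.5 -182.1   80.9] tooly deg -179.33 x [-0.  0. -1.] q [-0.459  0.574  1.583  0.     0.984  2.67 ] F [-0.8  0.9  0.6] M [0.082 0.306 0.005] w 0.4
t 22.58 pos [ 555.2 -181.9   80.3] tooly deg -179.33 x [-0.001  0.001 -1.   ] q [-0.448  0.597  1.541  0.     1.005  2.682] F [-1.4 -0.6 -1. ] M [0.042 0.365 0.025] w 0.5
```

View pics/side12.png

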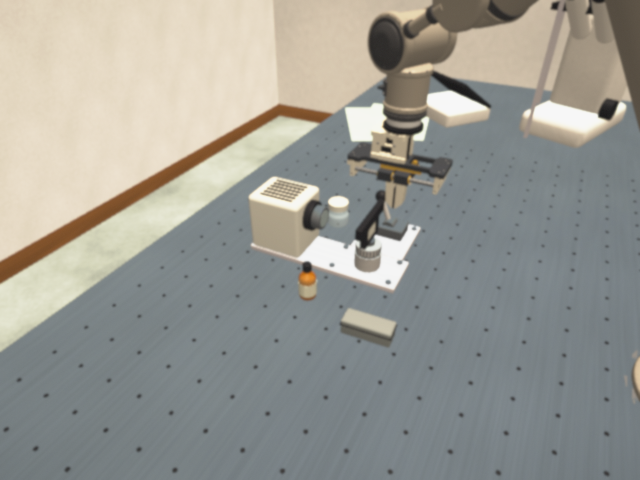

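```bash

for i in 1 2 3; do python3 -m handwheel '[[[0,-0.2,0,0],[0,-0.2,0,0]]]' 0 >/dev/null;python3 -c "
from h import *
st()"; done; python3 -c "
from h import *
p,d=cap('side','side13')
print(bot.spot_point('side','clamp_tip'));u,v=bot.spot_point('side','clamp_tip')[0]['point'];print(world('side',u,v,d[int(v),int(u)]))"
```

```text
t 22.8 pos [ 558.9 -181.9   80.6] tooly deg -179.33 x [-0.001  0.001 -1.   ] q [-0.445  0.602  1.531  0.     1.01   2.685] F [-1.4  0.5 -0.3] M [0.135 0.291 0.006] w 0.4
t 22.97 pos [ 563.  -182.    80.9] tooly deg -179.34 x [-0.  0. -1.] q [-0.442  0.607  1.519  0.     1.016  2.688] F [-0.7 -0.7 -0.2] M [ 0.099  0.283 -0.013] w 0.3
t 23.13 pos [ 564.1 -181.8   80.7] tooly deg -179.31 x [-0.007  0.001 -1.   ] q [-4.400e-01  6.120e-01  1.510e+00 -2.000e-03  1.027e+00  2.691e+00] F [-17.3  -1.3   8. ] M [-0.181  2.823 -0.021] w 0.3
[{'point': [379.7, 195.8], 'conf': 0.56}]
[ 584.33303521 -177.38444711  100.6153589 ]
```

View pics/side13.png

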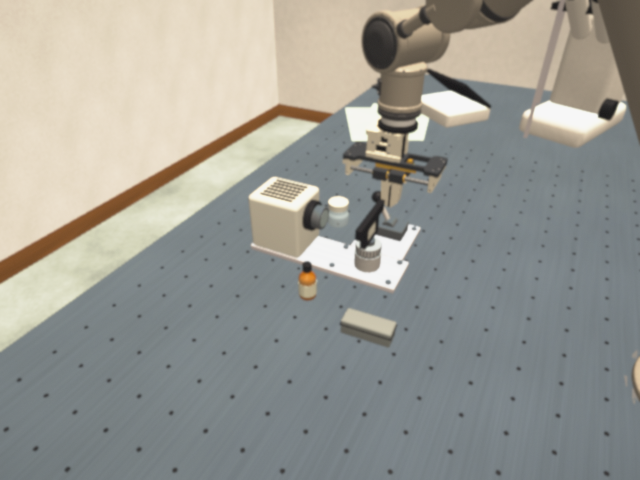

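```bash

python3 -m handwheel '[[[0,0.5,0,0],[0,1,0,0],[0,2,0,0],[0,2,0,0],[0,2,0,0],[-2,2,0,0],[-4,0,0,0],[-4,0,0,0]]]' 0 >/dev/null
python3 -m handwheel '[[[-2,2,0,0],[0,2.5,-3,0],[0,2.5,-3,0],[0,2.5,-3,0],[0,2.5,-3,0],[0,1,-3,0],[0,0,-3,0],[0,0,0,0]]]' 0 
python3 - <<'E'
from h import *
tq()
for c in('side','top'):
    p,d=cap(c,c+'14');P=cloud(c,d);X,Y,Z=P[...,0],P[...,1],P[...,2]
    m=(abs(X-559)<30)&(abs(Y+57)<75)&(Z>126)&(Z<140)&(p.max(2)<110)
    q=P[m]
    if len(q)>20: w,V=np.linalg.eigh(np.cov(q[:,:2].T));r=cv2.minAreaRect(q[:,:2].astype(np.float32));print(c,len(q),q.mean(0).round(1),np.degrees(np.arctan2(V[1,1],V[0,1])).round(2),r)
    m=(abs(X-575)<60)&(abs(Y+182)<25)&(Z>75)&(Z<125);print('ball',m.sum(),P[m].mean(0).round(1),P[m].min(0).round(1),P[m].max(0).round(1))
    for l in('oil_bottle','slide_box','swab_jar'):
        for r in bot.spot_point(c,l)[:1]: print(l,np.round(r['point']),np.round(onplane(c,*r['point'],0)))
E
```

```text
time: 24.62
tool_pos: [343.7, -369.9, 201.6]
tcp_rot: [-2.69, 1.566, -1.112]
contact_force: [0.2, -0.2, 0.1]
grip_width: 0.6
t 24.62 tooly -179.58 r 379.5 rang -124.6 z 201.6 Ftool [-0.1 -0.2 -0.2] Mz -0.011 Maxis 0.104 j6 2.161 w 0.6
side 260 [558.2 -54.8 128.7] 91.09 ((558.90869140625, -57.73392868041992), (12.823248863220215, 120.9987564086914), 1.210526943206787)
ball 105 [ 590.3 -177.6   98.1] [ 578.9 -191.2   84.7] [ 604.  -170.2  106. ]
oil_bottle [304. 294.] [634.  57.   0.]
slide_box [369. 334.] [490.  95.   0.]
swab_jar [339. 222.] [ 680. -193.    0.]
top 372 [559.  -56.5 128.3] 91.06 ((559.2322998046875, -57.59389877319336), (11.582432746887207, 117.98731231689453), 0.4603919982910156)
ball 195 [ 590.9 -181.4   98.4] [ 577.8 -195.6   75.7] [ 604.6 -169.9  106.8]
oil_bottle [308. 226.] [631.  58.   0.]
slide_box [287. 297.] [494.  97.   0.]
swab_jar [432. 202.] [ 678. -183.    0.]
```

View pics/side14.png

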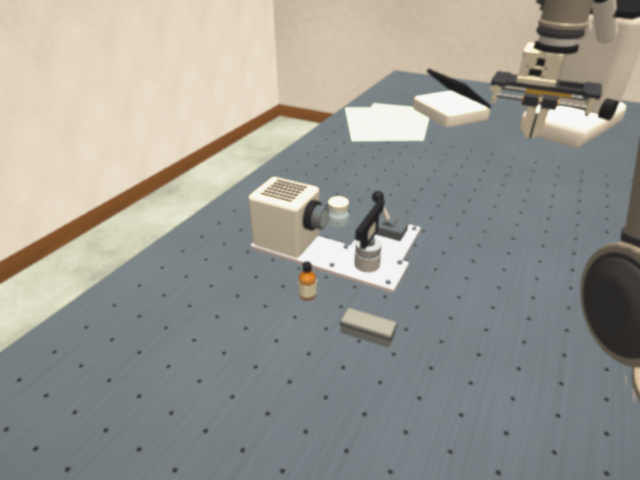

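View pics/top14.png

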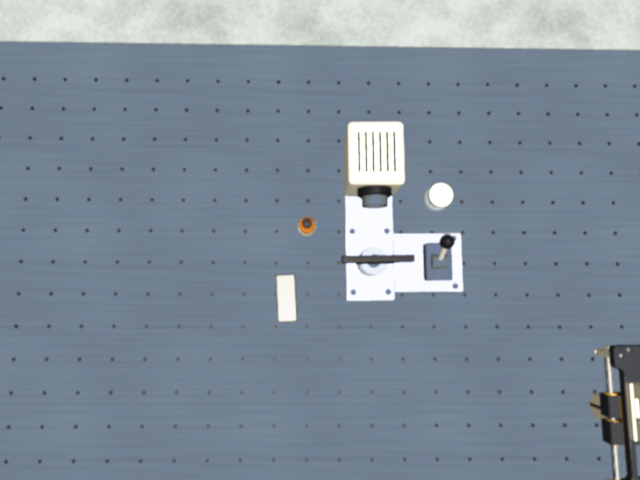

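```bash
python3 -c "
from h import *
print(bot.close_job())"
```

```text
the job is handed in; nothing more can be done
None
```

The screen is screwed down snug and square across the beam, the clamp lever is over against its stop, and I handed the job in at about 25 s.

- **Screen:** I turned the bar clockwise. The torque rose from about 0.03 to 0.55 Nm after roughly 2.1 rad, which is the rubber gripping, and I went on only to the next square position. The first release left it 0.10 rad short, because the rubber springs back and the pads slipped. Two small regrips finished it. Both cameras then read the bar at 91.1° against about 90.7° for the bench, an error under 0.01 rad where 0.08 is allowed.
- **Lever:** After letting go, I pushed the ball with shut fingers until it met its stop at about 17 N. The ball now sits at x ≈ 591 mm, about 28° towards the lamp. The stop is given as 29°, so this agrees within camera error. I did not push a second time to confirm.
- **Force spike:** At first contact with the ball I read about 54 N on the fingertips for a moment. That is well below the 120 N wrist limit. It was the fingers rather than the arm or gripper body, so I don't expect the 40 N limit to apply, but I can't be sure how it is judged.
- **Bottles and slide box:** They look the same in the pictures before and after. The networks' position readings for them scatter by 3–9 mm, and the arm never came near any of them.

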